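# Load the ticket dispenser and hold its feed lever at the third click

## Robot

A 6-joint arm with a two-finger parallel gripper is mounted at the origin on the work surface. World frame = base frame: x ahead of the robot, y to its left, z up, the work surface at z = 0. Lengths are in m, angles in degrees, forces in N, time in s.
With the tool pointing down it reaches from about 0.375 to 0.9 m from the base axis. Payload 3.1 kg.
Tool frame: the origin (TCP) lies on the centre line of the jaws, within the pads' length; the fingertips stand bot.tips_ahead ahead of it and the grasp point (between the pads) lies 2 mm behind it (bot.tips_ahead is the distance from the TCP to the fingertips, in m); z points along the fingers, y is the direction in which the jaws open and shut (so a half turn about z gives the same grasp; the last joint's range is limited). The gripper opens to 85 mm and grips with 20 to 120 N. Pads are 22 mm wide; open, the fingers measure 114 mm over their backs; the gripper's body (76 mm by 85 mm) begins 54 mm behind the grasp point. The pads swing forward as they close: fully open they stand 13 mm farther back than shut.
Start: joints at [62.366, 30.224, 82.088, -0, 67.689, -10.227], TCP at [0.187, 0.596, 0.248] pointing down, gripper open.
Joint ranges: [-176.69, 176.69], [-43.24, 126.21], [12.49, 139.97], [-82, 262], [0, 151.66], [-163.58, 163.58]. Speed limits (degrees/s): [159.86, 159.86, 180, 180, 180, 180].

## Interface

Orientations are given as a 3x3 rotation matrix whose columns are the frame's x, y, z axes.
In Python, from plant import bot gives the robot as it stands.
- The arm moves only by the tool step_arm, never from a script. Its argument "steps" is a list of rows, each a list of 5 numbers: the opening, from -1 (shut) to 1 (fully open), then the shift along the tool's x, y, z each as a share of 0.25 m, from -1 to 1, then the turn about the tool's z as a share of 30 degrees, from -1 to 1. A call has 1 to 20 rows; each row is the pose to reach, as a shift and turn from the pose commanded when the call began, along the tool's axes at that moment; what a row does not reach only later rows make up. A row lasts 1/8 s, in which the tool goes at most 62.5 mm and 10.7 degrees, less where a joint would pass 70% of its speed; a pose out of reach is approached as far as the arm can. A call with a number of a shift or a turn outside -1 to 1 is refused whole. A call with a gripper value outside its range is refused whole. The fingers move at their own pace and stop on an object; "grip_force" is the grip in N (left out, the last holds). Time passes only in rows, so rows that repeat a pose let the fingers close. It gives the time, the measured TCP pose, the force and the opening at its end, in the units of the state.
- bot.state(): the state, without advancing time (a new reading comes with each control period).
- bot.grab_frame(name): name is "scene" or "top" or "wrist"; returns a dict with "image" (480x640x3 uint8, red, green, blue), "fov_y" (degrees; the focal length in pixels is half the picture's height over the tangent of half this angle, whatever the lens; pixels are square), "cx", "cy" (the principal point, pixels), "distortion" ([k1, k2, p1, p2, k3] as OpenCV has them; the pictures are not rectified), "R" (3x3) and "t" (3): a world point X has camera coordinates R X + t; the wrist camera has in their place "T_tool_cam" (4x4, takes a point from camera to tool coordinates, whose origin is the TCP and whose axes are the flange's). Camera axes: x right, y down, z forward; pixel columns grow to the right and rows downward; lengths in m; the calibration is good to about 2 mm. A picture is of the moment at which its call begins: read the wrist's pose just before it. There is no depth.
- bot.hand_in(): hands the job in, once; it reports no verdict.
The state is a dict: "t": time; "joint_pos": joint angles; "qvel": joint speeds; "effort": joint torques, N m; "ee_pos": TCP position; "ee_rot": TCP orientation; "contact_force": force on the tool from outside, world axes, zero at the start; "wrist_torque": the same for the moment, N m; "gripper_width": opening from 0.0 (shut) to 1.0 (fully open).
Only numpy, scipy, OpenCV 4.12 (cv2) and the standard library are available. Lean on these libraries where they do the work, as an engineer would, in place of code of your own. Each camera call takes 0.05 s, during which the arm holds its last target.

## Task

Put the white ticket roll fully down on the dispenser's upright spindle and let go of it. Then, with the fingertips, press the orange spring-return feed lever down past its first two clicks to the third (green mark), without running it on to the bottom stop, and finish while still holding it there against its spring: do not let go. Leave the bell, the stack of key cards and the card box where they are.

Things in the scene. Friction and masses are not known exactly. Their poses are not given: they have to be found in the camera images.
- roll_center (a point): White paper ticket roll standing upright on the counter: a rigid tube, outside diameter 56 mm, height 50 mm, bore 22 mm right through, 130 g more or less. This point is on its axis, half-way up; its z axis is the roll's axis (up).
- spindle_tip (a point): Top end of the dispenser's fixed, vertical steel spindle (15 mm diameter, the last 10 mm tapered to 6 mm). On its axis, 80 mm above the counter.
- spindle_seat (a point): Foot of the spindle, on its axis, on top of the low steel disc (48 mm diameter) on which the roll rests: 20 mm above the counter, 60 mm below the tip. A seated roll has its centre 25 mm above this point, so 10 mm of spindle shows above the roll.
- dispenser: Grey and black ticket dispenser fixed to the counter. Origin: centre of the base plate's underside. Plate 150 mm in x, 250 in y, 18 high. Spindle at y -70 mm. Black tower (90 mm in x, y +15 to +75) to 113 mm above the counter; the lever leaves its +y face. Marks there and on its +x face, level with the paddle's middle at click 1 (white), 2 (yellow), 3 (green) and the bottom stop (red).
- paddle_top (a point): Centre of the flat top face of the feed lever's orange paddle (36 mm in the dispenser's x, 40 mm in its y, 14 mm thick), at x 0, y +103 mm in the dispenser's frame. It moves straight down with the lever: 105 mm above the counter at rest, 69 mm at the third click, 61 mm at the bottom stop.
- feed_lever (a joint): Travel of the feed lever straight down, in m: 0 at rest (up), first click at 0.012, second at 0.024, third at 0.036, bottom stop at 0.044. A spring always pushes it back up (about 5 N at rest, 10 N at the third click), the clicks being ripples of 3 N up and down on that; if let go it rises all the way back.
- bell: Brass desk bell on a black foot, 80 mm diameter, 49 mm high; origin at the centre of its underside. Bystander: leave alone.
- cards: Stack of dark key cards, 54 mm along its x, 86 mm along its y, 18 mm high; origin at the centre of its underside. Bystander: leave alone.
- card_box: Black open box with cardboard dividers, 100 mm along its x, 250 mm along its y, about 85 mm high; origin at the centre of its underside. Bystander: leave alone.
Mind the look-alikes: they are no part of the job. Of the things that look like the part that bears roll_center, take the one that is farthest to the robot's right at the start.

How it is judged (in metres and radians):
On the way, in this order (a step that is already met when the one before it is completed fails the run):
1. the roll is fully down on the spindle and released (horizontal distance between roll_center and spindle_seat below 0.006 m and z of roll_center in the frame of spindle_seat between 0.021 and 0.029 m and angle between roll_center's own z axis and vertical below 0.1 rad and contact force between the fingers and roll below 0.1 N and value of joint feed_lever below 0.006 m), for 0.3 s.
2. the fingers press the feed lever to the third click (value of joint feed_lever between 0.032 and 0.04 m and contact force between the fingers and feed_lever above 3 N), for 0.3 s.
At the end, for the whole second after the job is handed in: Fingers press the feed lever with over 3 N and hold it still at 32 to 40 mm of travel (third click: 36); the roll is on the spindle, within 6 mm of its axis, 4 mm of its seat and 0.1 rad of upright, at rest, not touched by the fingers (all of step 2 and velocity of joint feed_lever between -0.01 and 0.01 m/s and horizontal distance between roll_center and spindle_seat below 0.006 m and z of roll_center in the frame of spindle_seat between 0.021 and 0.029 m and angle between roll_center's own z axis and vertical below 0.1 rad and contact force between the fingers and roll below 0.1 N and linear speed of roll below 0.02 m/s); the arm keeps its last pose, push and grip.
It fails at once if the lever is run on to its bottom stop (beyond 42.5 mm) (value of joint feed_lever above 0.0425 m).
It fails at once if the bell is moved by more than 15 mm (distance of bell from where it was at the start of the episode above 0.015 m).
It fails at once if the stack of cards is moved by more than 15 mm (distance of cards from where it was at the start of the episode above 0.015 m).
It fails at once if the card box is moved by more than 15 mm (distance of card_box from where it was at the start of the episode above 0.015 m).
It also fails if it takes over 58 s, if anything falls off the work surface, if the arm or the gripper's body presses on something with over 40 N, if the wrist force passes 120 N, or if a joint passes its speed limit or range.

## Working session

There is one attempt and no reset: what is moved stays moved. The work goes in short steps, Python scripts to look and compute and a tool call to move; the robot and the scene stay as the last step left them, time stands still between calls to the robot, and variables do not carry over. Pictures are saved under pics/ and viewed, and the job is handed in when it is done.

Besides the shell and the picture viewer there is one more tool, called after "Request:" by a JSON object that holds its "fn" and its "kwargs". step_arm: Moves the arm, as the interface text tells. Shift numbers are shares of 0.25 m and turn numbers shares of 30 degrees, none past 1 either way. Its arguments: {"type":"object","properties":{"steps":{"type":"array","items":{"type":"array","items":{"type":"number"}}},"grip_force":{"type":"number"}},"required":["steps"]}

```bash
mkdir -p pics; ls; cat > h.py <<'E'
import numpy as np, cv2, pickle
from plant import bot
def snap(name,tag):
    s=bot.state(); f=bot.grab_frame(name)
    f['s']={k:s[k] for k in('ee_pos','ee_rot','t')}
    cv2.imwrite(f'pics/{tag}.png',cv2.cvtColor(np.asarray(f['image']),cv2.COLOR_RGB2BGR))
    pickle.dump(f,open(f'pics/{tag}.pkl','wb')); return f
def load(tag): return pickle.load(open(f'pics/{tag}.pkl','rb'))
def RT(f):
    if 'R' in f: return np.array(f['R']),np.array(f['t'])
    T=np.eye(4);T[:3,:3]=f['s']['ee_rot'];T[:3,3]=f['s']['ee_pos']
    M=np.linalg.inv(T@np.array(f['T_tool_cam'])); return M[:3,:3],M[:3,3]
def K(f):
    fl=240/np.tan(np.radians(f['fov_y']/2)); return np.array([[fl,0,f['cx']],[0,fl,f['cy']],[0,0,1]])
def ray(f,uv):
    p=cv2.undistortPoints(np.array([[uv]],float),K(f),np.array(f['distortion'],float))[0,0]
    R,t=RT(f); return -R.T@t, R.T@np.array([p[0],p[1],1])
def onz(f,uv,z):
    o,d=ray(f,uv); return o+d*(z-o[2])/d[2]
def proj(f,X):
    R,t=RT(f); return cv2.projectPoints(np.atleast_2d(np.array(X,float)),cv2.Rodrigues(R)[0],t,K(f),np.array(f['distortion'],float))[0][:,0]
def tri(obs):
    A=np.zeros((3,3));b=np.zeros(3)
    for f,uv in obs:
        o,d=ray(f,uv);d=d/np.linalg.norm(d);P=np.eye(3)-np.outer(d,d);A+=P;b+=P@o
    X=np.linalg.solve(A,b); return X,[proj(f,X)[0]-uv for f,uv in obs]
def crop(tag,x0,y0,x1,y1,s,out):
    im=cv2.imread(f'pics/{tag}.png')[y0:y1,x0:x1]; cv2.imwrite(f'pics/{out}.png',cv2.resize(im,None,fx=s,fy=s,interpolation=cv2.INTER_CUBIC))
E
python3 - <<'E'
from h import *
for n in('scene','top','wrist'):
    f=snap(n,n+'0'); print(n,f['fov_y'],f['cx'],f['cy'],f['distortion'])
    R,t=RT(f);print(-R.T@t,R)
s=bot.state();print({k:np.round(v,4).tolist() for k,v in s.items()},bot.tips_ahead)
E
```

```text
pics
scene 55.84840584448628 319.4331337183555 240.72747793937052 [-0.0750676  0.         0.         0.         0.       ]
[ 0.80233842 -0.62600648  0.6588345 ] [[ 0.8806645   0.4735517   0.01337288]
 [ 0.32238791 -0.57838352 -0.74935875]
 [-0.34712545  0.6642449  -0.66202918]]
top 47.49468362015517 310.9906527412375 237.9589554843753 [0.01911818 0.         0.         0.         0.        ]
[ 0.36200137 -0.04883624  1.30430179] [[-0.02678313 -0.99962781 -0.00518729]
 [-0.99462251  0.02716763 -0.09993988]
 [ 0.10004361  0.0024827  -0.99497996]]
wrist 62.40432352644987 322.7766670345195 239.1883696210234 [-0.07080059  0.          0.          0.          0.        ]
[0.11523312 0.6179038  0.37343528] [[ 0.29930148  0.95415719 -0.00163585]
 [ 0.91257209 -0.28575553  0.29249951]
 [ 0.27862306 -0.08903837 -0.95626427]]
{'t': 0.15, 'joint_pos': [62.3674, 30.2677, 82.1414, -0.0002, 67.689, -10.2293], 'qvel': [0.0017, -0.1304, -0.2006, -0.0718, -0.0383, 0.035], 'effort': [0.0006, -44.2741, -17.8276, -0.0002, 0.0056, 0.0], 'ee_pos': [0.1867, 0.5959, 0.2475], 'ee_rot': [[-0.9542, 0.2991, -0.0008], [0.2991, 0.9542, -0.0015], [0.0003, -0.0017, -1.0]], 'contact_force': [0.3603, -0.4287, -0.19], 'wrist_torque': [-0.0283, -0.0063, 0.0112], 'gripper_width': 1.0018} 0.017
```

View pics/scene0.png

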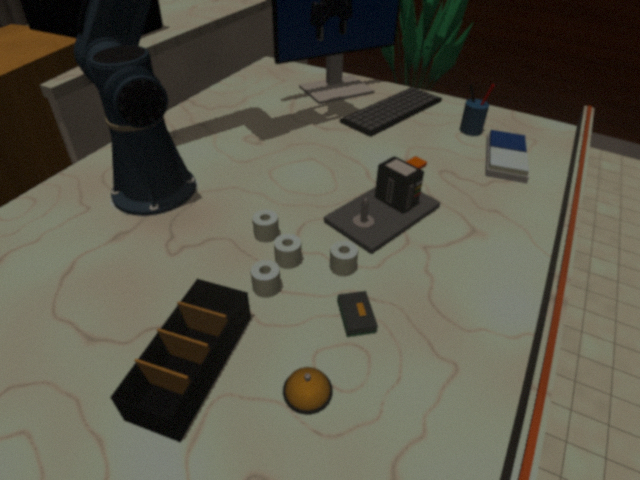

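View pics/top0.png

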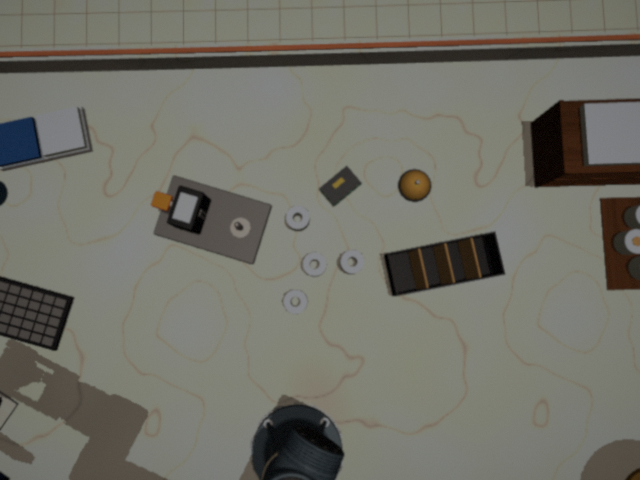

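View pics/wrist0.png

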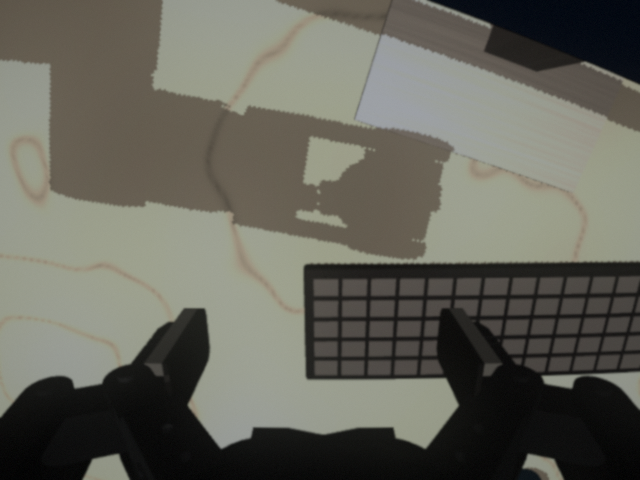

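Top view: four look-alike rolls at (298,217), (314,264), (351,262) and (294,301). In the top picture, right is −y, so (351,262) looks like the one farthest right. I'll compute the positions to confirm.

```bash
python3 - <<'E'
from h import *
f=load('top0');g=load('scene0')
for uv in[(298,217),(314,264),(351,262),(294,301)]:
    X=onz(f,uv,.05);print(uv,X.round(4),proj(g,X).round(1))
crop('top0',270,190,380,320,6,'c1'); crop('scene0',240,200,370,305,6,'c2')
crop('top0',140,165,280,270,5.5,'c3'); crop('scene0',315,145,450,255,5.5,'c4')
E
```

```text
(298, 217) [ 0.5378 -0.0169  0.05  ] [[343.3 250.1]]
(314, 264) [ 0.4278 -0.051   0.05  ] [[286.9 242.2]]
(351, 262) [ 0.4301 -0.1362  0.05  ] [[264.6 268.6]]
(294, 301) [ 0.3445 -0.003   0.05  ] [[265.5 216.8]]
```

View pics/c1.png

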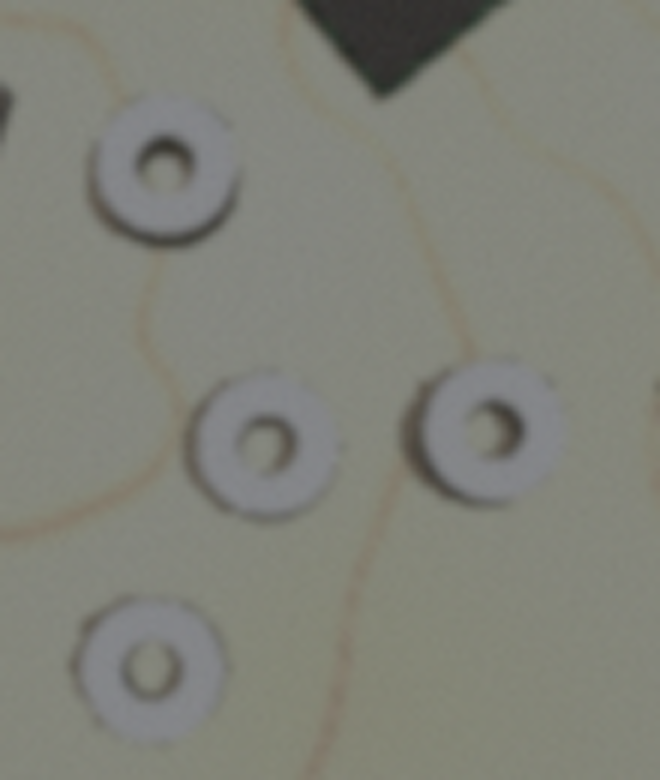

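View pics/c2.png

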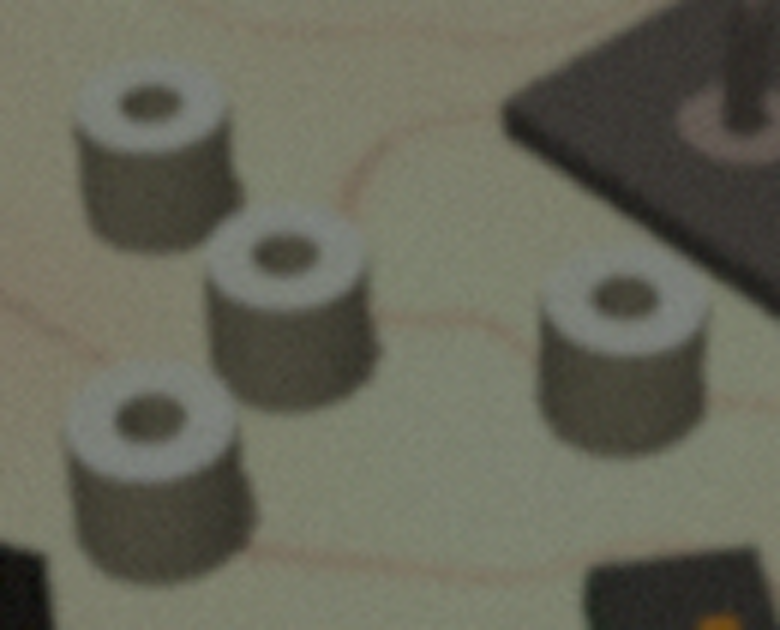

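View pics/c3.png

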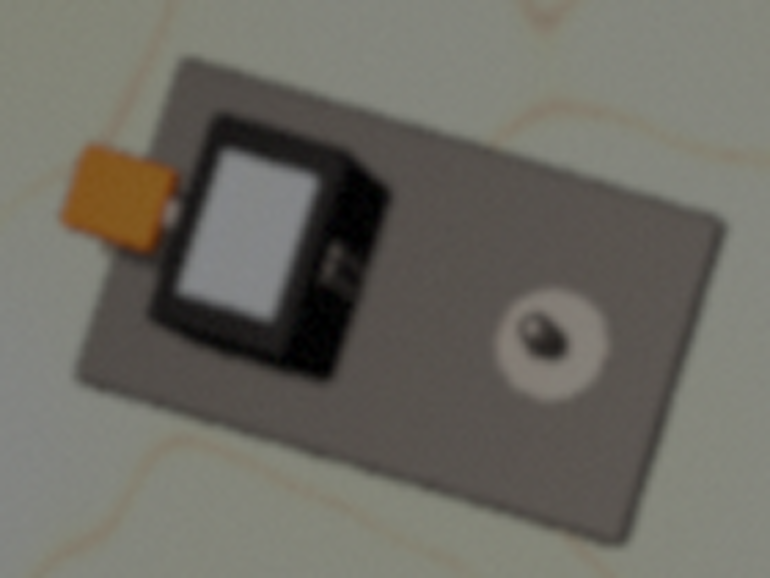

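View pics/c4.png

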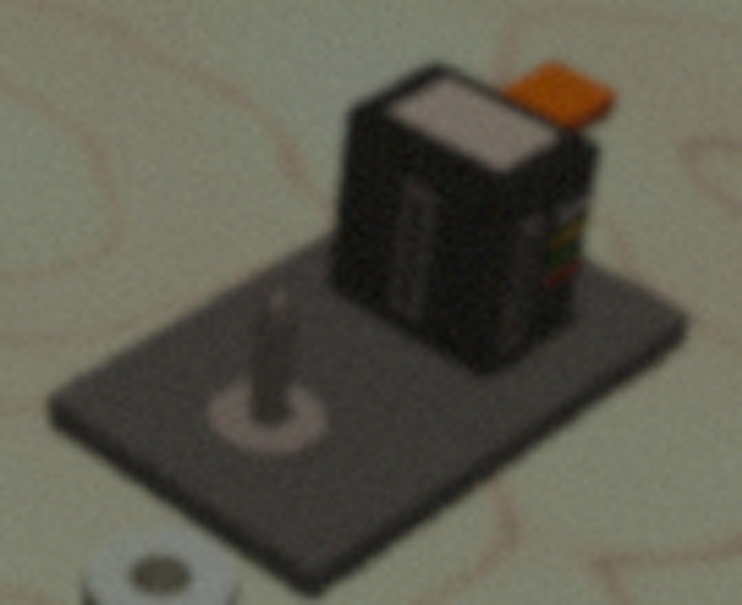

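The crops show four identical rolls. The one at top (352,262) / scene (265,270) has y ≈ −0.136, clearly the smallest, so that's the one. Next: precise positions.

```bash
python3 - <<'E'
from h import *
f=load('top0');g=load('scene0')
o3=np.array([140,165]);o4=np.array([315,145])
def p(c,o,s): return np.array(c)/s+o
for n,a,b,z in[('roll',p((493,432),[270,190],6),p((151,418),[240,200],6),.05),
 ('tip',p((530,324),o3,5.5),p((277,290),o4,5.5),.08),('seat',p((552,345),o3,5.5),p((268,415),o4,5.5),.02),
 ('pad',p((120,198),o3,5.5),p((560,95),o4,5.5),.105)]:
    X,e=tri([(f,a),(g,b)]);print(n,X.round(4),np.round(e,1).tolist(),onz(f,a,z).round(4),onz(g,b,z).round(4))
C=[onz(f,p(c,o3,5.5),.018) for c in[(190,60),(724,222),(622,545),(80,380)]]
print(np.round(C,4),np.mean(C,0)); 
for a,b in((0,1),(3,2),(3,0),(2,1)): d=C[b]-C[a];print(np.linalg.norm(d),np.degrees(np.arctan2(d[1],d[0])))
for n,uv,z in(('bell',(415,185),.049),('cards',(340,186),.018),('boxa',(384,255),.085),('boxb',(392,294),.085),('boxc',(495,233),.085)): print(n,onz(f,uv,z).round(3))
E
```

```text
roll [ 0.4311 -0.1381  0.0492] [[-0.4, -0.4], [-0.7, 0.1]] [ 0.43   -0.1389  0.05  ] [ 0.4326 -0.138   0.05  ]
tip [0.5212 0.1216 0.0845] [[-0.0, -0.1], [-0.1, 0.0]] [0.5216 0.1221 0.08  ] [0.5192 0.1276 0.08  ]
seat [0.5212 0.1217 0.0213] [[-0.3, -0.5], [-0.7, 0.1]] [0.5201 0.1211 0.02  ] [0.5219 0.1243 0.02  ]
pad [0.5767 0.2853 0.1025] [[-0.4, -0.9], [-0.9, 0.1]] [0.5743 0.2837 0.105 ] [0.5794 0.283  0.105 ]
[[0.6497 0.2773 0.018 ]
 [0.572  0.0461 0.018 ]
 [0.4331 0.0926 0.018 ]
 [0.5107 0.325  0.018 ]] [0.54137335 0.18524148 0.018     ]
0.24391461041020351 -108.57532414924397
0.2450027212989922 -108.45415406625358
0.14695985704200454 -18.93304775640356
0.14643895595299208 -18.508797426244136
bell [ 0.606 -0.291  0.049]
cards [ 0.614 -0.118  0.018]
boxa [ 0.442 -0.208  0.085]
boxb [ 0.355 -0.222  0.085]
boxc [ 0.485 -0.458  0.085]
```

```bash
cat >> h.py <<'E'
def plan(target,jawdeg=None):
    """shares for shift to target; turn so tool y points along jawdeg (mod 180)"""
    s=bot.state();R=np.array(s['ee_rot']);p=np.array(s['ee_pos'])
    d=R.T@(np.array(target)-p)/.25
    yaw=np.degrees(np.arctan2(R[1,1],R[0,1])); tz=0
    if jawdeg is not None:
        tz=-(((jawdeg-yaw)+90)%180-90)/30
    print('t',round(s['t'],2),'pos',p.round(4),'yaw',round(yaw,2),'tilt',np.round(R[:,2],4),'share',d.round(4),'turn',round(tz,3),'F',np.round(s['contact_force'],2),'w',round(s['gripper_width'],3),'q',np.round(s['joint_pos'],0))
E
python3 -c "
from h import *
plan((.35,.42,.25),-18.6)"
```

```text
t 0.15 pos [0.1867 0.5959 0.2475] yaw 72.6 tilt [-8.0e-04 -1.5e-03 -1.0e+00] share [-0.8338 -0.4761 -0.0093] turn -2.96 F [ 0.36 -0.43 -0.19] w 1.002 q [ 62.  30.  82.  -0.  68. -10.]
```

Request:
{"fn": "step_arm", "kwargs": {"steps": [[1,-0.83,-0.475,0,1],[1,-0.83,-0.475,0,1],[1,-0.83,-0.475,0,1],[1,-0.83,-0.475,0,1],[1,-0.83,-0.475,0,1]], "grip_force": 30}}

```text
t: 0.78
ee_pos: [0.3517, 0.4186, 0.2482]
ee_rot: [[-0.673, 0.74, 0.0], [0.74, 0.673, -0.001], [-0.001, -0.0, -1.0]]
contact_force: [0.2, -0.9, -1.2]
gripper_width: 1.001
```

```bash
python3 -c "
from h import *
plan((.44,.2,.25),-18.6)"
```

```text
t 0.78 pos [0.3517 0.4186 0.2482] yaw 42.27 tilt [ 0.e+00 -7.e-04 -1.e+00] share [-0.8844 -0.3269 -0.0067] turn 2.029 F [ 0.18 -0.95 -1.19] w 1.001 q [38. 24. 93. -0. 62. -4.]
```

Request:
{"fn": "step_arm", "kwargs": {"steps": [[1,-0.885,-0.327,0,1],[1,-0.885,-0.327,0,1],[1,-0.885,-0.327,0,1],[1,-0.885,-0.327,0,1],[1,-0.885,-0.327,0,1]]}}

```text
t: 1.4
ee_pos: [0.44, 0.2012, 0.2483]
ee_rot: [[-0.214, 0.977, 0.0], [0.977, 0.214, 0.0], [-0.0, 0.0, -1.0]]
contact_force: [-0.5, 0.5, 1.3]
gripper_width: 1.0
```

```bash
python3 -c "
from h import *
plan((.44,-.02,.22),-18.6)"
```

```text
t 1.4 pos [0.44   0.2012 0.2483] yaw 12.35 tilt [ 3.e-04  1.e-04 -1.e+00] share [-0.8644 -0.1894  0.1131] turn 1.032 F [-0.54  0.48  1.34] w 1.0 q [ 11.  19. 102.   0.  59.  -1.]
```

Request:
{"fn": "step_arm", "kwargs": {"steps": [[1,-0.865,-0.19,0.113,1],[1,-0.865,-0.19,0.113,1],[1,-0.865,-0.19,0.113,1],[1,-0.865,-0.19,0.113,1],[1,-0.865,-0.19,0.113,1]]}}

```text
t: 2.02
ee_pos: [0.44, -0.019, 0.2198]
ee_rot: [[0.301, 0.953, -0.0], [0.953, -0.301, 0.001], [0.001, -0.001, -1.0]]
contact_force: [-0.7, 0.8, -0.2]
gripper_width: 0.999
```

```bash
python3 -c "
from h import *
plan((.431,-.138,.2),-18.6);snap('wrist','w1')"
```

```text
t 2.02 pos [ 0.44   -0.019   0.2198] yaw -17.55 tilt [-3.e-04  7.e-04 -1.e+00] share [-0.4649  0.1091  0.0788] turn 0.035 F [-0.72  0.78 -0.22] w 0.999 q [-17.  19. 109.   0.  52.   0.]
```

View pics/w1.png

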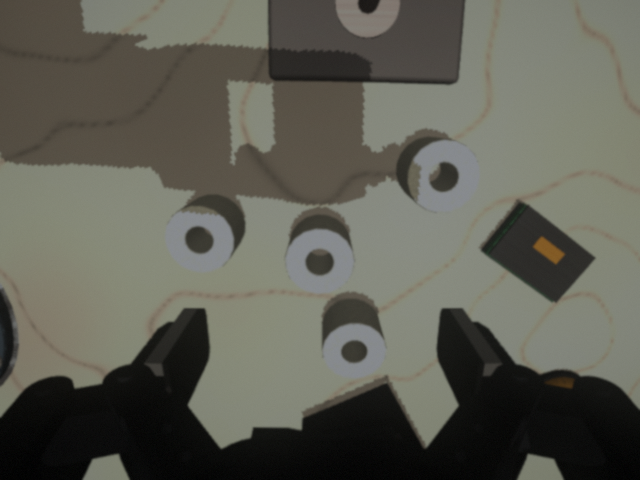

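The wrist picture shows the target roll at (354,350) beside the card box, the three others behind it and the spindle disc at (368,5). Refining from this view.

```bash
python3 -c "
from h import *
crop('w1',300,270,410,390,6,'c5')
f=load('w1')
for uv in((354,350),(320,260),(199,239),(442,175)): print(uv,onz(f,uv,.05).round(4))"
```

```text
(354, 350) [ 0.4305 -0.1374  0.05  ]
(320, 260) [ 0.4276 -0.0502  0.05  ]
(199, 239) [ 0.3422 -0.0049  0.05  ]
(442, 175) [ 0.5353 -0.0134  0.05  ]
```

View pics/c5.png

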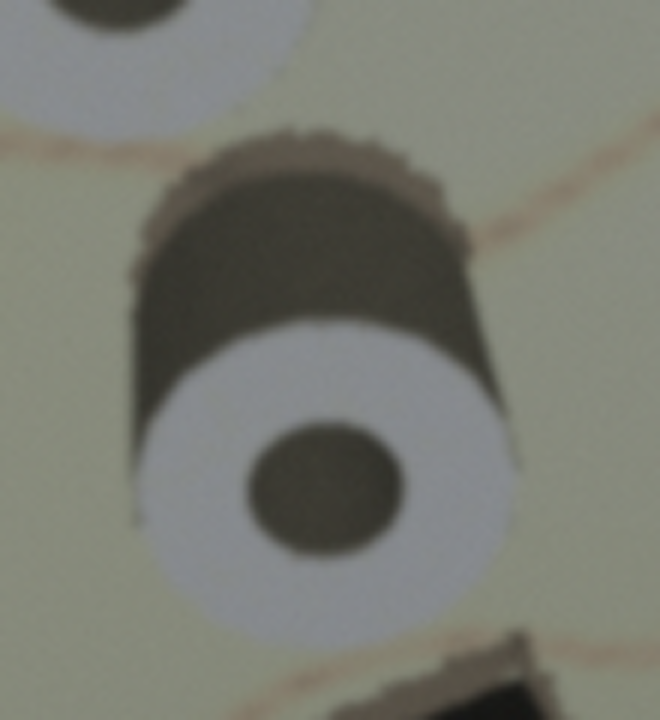

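```bash
python3 -c "
from h import *
plan((.4305,-.1375,.10),-18.6)"
```

```text
t 2.08 pos [ 0.4397 -0.0178  0.2199] yaw -17.45 tilt [-6.0e-04  1.1e-03 -1.0e+00] share [-0.4684  0.1088  0.4789] turn 0.038 F [-0.62 -0.36 -0.13] w 0.997 q [-17.  19. 109.   0.  52.   0.]
```

Request:
{"fn": "step_arm", "kwargs": {"steps": [[1,-0.235,0.054,0.1,0.03],[1,-0.468,0.109,0.2,0.03],[1,-0.468,0.109,0.35,0.03],[1,-0.468,0.109,0.48,0.03],[1,-0.468,0.109,0.48,0.03],[1,-0.468,0.109,0.48,0.03]]}}

```text
t: 2.82
ee_pos: [0.4316, -0.1372, 0.1008]
ee_rot: [[0.312, 0.95, 0.001], [0.95, -0.312, -0.0], [-0.0, 0.001, -1.0]]
contact_force: [-0.3, 0.5, -0.1]
gripper_width: 1.0
```

```bash
python3 -c "
from h import *
plan((.4305,-.1375,.034),-18.6);snap('wrist','w2')"
```

```text
t 2.83 pos [ 0.4316 -0.1372  0.1008] yaw -18.17 tilt [ 9.e-04 -3.e-04 -1.e+00] share [-0.0024 -0.0039  0.2673] turn 0.014 F [-0.31  0.45 -0.11] w 1.0 q [-32.  33. 114.   0.  34. -14.]
```

View pics/w2.png

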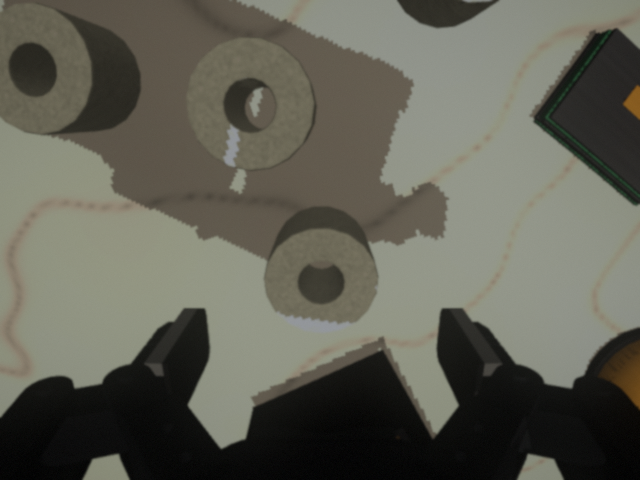

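```bash
python3 -c "
from h import *
f=load('w2');print(onz(f,(321,278),.05), proj(f,[[.4305,-.1375,.05],[.4305,-.1375,.0]]))
plan((.4305,-.1375,.034),-18.6)"
```

```text
[ 0.4308737  -0.13642926  0.05      ] [[320.95974401 280.17755453]
 [321.26396799 247.70277253]]
t 2.88 pos [ 0.4318 -0.1376  0.1012] yaw -18.18 tilt [ 0.002 -0.001 -1.   ] share [-0.0011 -0.0057  0.2688] turn 0.014 F [-0.26 -0.05  0.07] w 0.998 q [-32.  33. 114.   0.  34. -14.]
```

Request:
{"fn": "step_arm", "kwargs": {"steps": [[1,0,-0.005,0.09,0],[1,0,-0.005,0.18,0],[1,0,-0.005,0.268,0],[1,0,-0.005,0.268,0],[-1,0,-0.005,0.268,0],[-1,0,-0.005,0.268,0],[-1,0,-0.005,0.268,0],[-1,0,-0.005,0.268,0],[-1,0,-0.005,0.268,0],[-1,0,-0.005,0.268,0],[-1,0,-0.005,0.268,0],[-1,0,-0.005,0.268,0]], "grip_force": 35}}

```text
t: 4.38
ee_pos: [0.4303, -0.1383, 0.0345]
ee_rot: [[0.314, 0.949, 0.002], [0.949, -0.314, -0.001], [-0.001, 0.003, -1.0]]
contact_force: [1.0, 2.0, 6.4]
gripper_width: 0.636
```

```bash
python3 -c "
from h import *
plan((.4305,-.1375,.034),-18.6);snap('wrist','w3')"
```

```text
t 4.38 pos [ 0.4303 -0.1383  0.0345] yaw -18.29 tilt [ 0.0023 -0.0014 -1.    ] share [ 0.0032 -0.0002  0.0021] turn 0.01 F [1.01 2.01 6.42] w 0.636 q [-32.  41. 115.   0.  23. -14.]
```

View pics/w3.png

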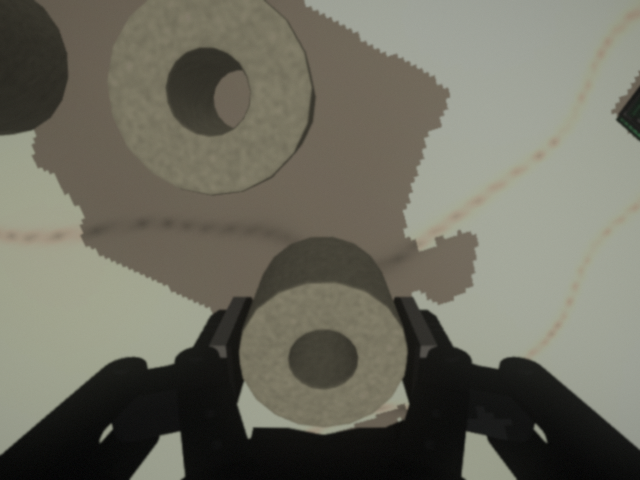

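Request:
{"fn": "step_arm", "kwargs": {"steps": [[-1,0,0,-0.12,0],[-1,0,0,-0.3,0],[-1,0,0,-0.5,0],[-1,0,0,-0.52,0],[-1,0,0,-0.52,0]]}}

```text
t: 5.05
ee_pos: [0.4294, -0.1379, 0.1635]
ee_rot: [[0.314, 0.949, 0.001], [0.949, -0.314, -0.001], [-0.0, 0.001, -1.0]]
contact_force: [-0.6, 0.0, -1.8]
gripper_width: 0.633
```

```bash
python3 -c "
from h import *
f=load('w3');print(onz(f,(323.5,354),.05))
plan((.52,.12,.165),-18.6);f=snap('wrist','w4')
plan((.52,.12,.165),-18.6)
crop('w4',210,220,440,450,3.2,'c6')
"
```

```text
[ 0.43094656 -0.13670676  0.05      ]
t 5.05 pos [ 0.4294 -0.1379  0.1635] yaw -18.3 tilt [ 9.e-04 -6.e-04 -1.e+00] share [ 1.0932  0.0203 -0.0062] turn 0.01 F [-0.6   0.01 -1.79] w 0.633 q [-32.  25. 111.  -0.  43. -14.]
t 5.1 pos [ 0.4289 -0.1376  0.1627] yaw -18.31 tilt [-1.1e-03  7.0e-04 -1.0e+00] share [ 1.0927  0.0224 -0.0091] turn 0.01 F [-0.98 -0.12 -0.91] w 0.637 q [-32.  25. 111.  -0.  43. -14.]
```

View pics/c6.png

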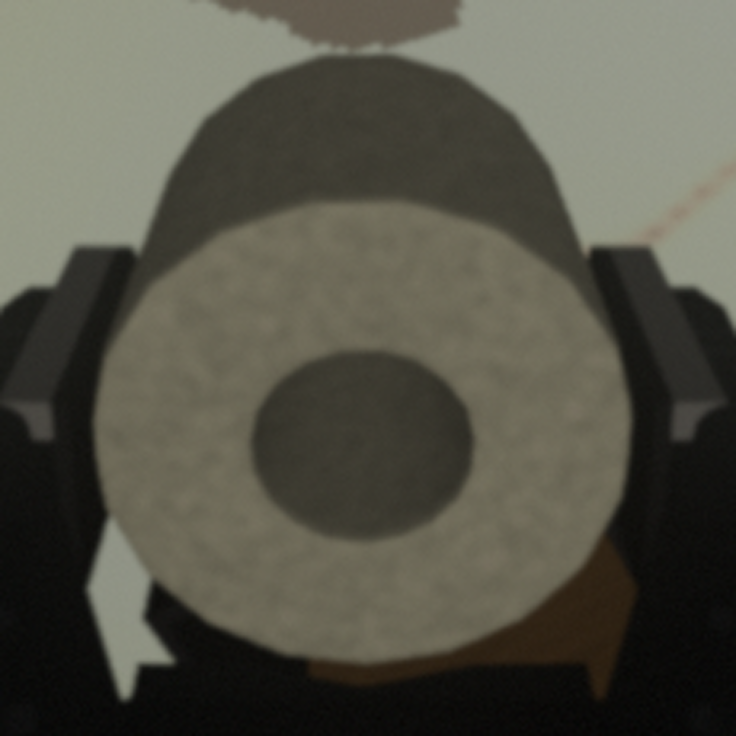

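Request:
{"fn": "step_arm", "kwargs": {"steps": [[-1,0.2,0.02,0,0],[-1,0.4,0.02,0,0],[-1,0.6,0.02,0,0],[-1,0.77,0.02,0,0.01],[-1,0.77,0.02,0,0.01],[-1,0.77,0.02,0,0.01],[-1,0.77,0.02,0,0.01]]}}

```text
t: 5.98
ee_pos: [0.4941, 0.0422, 0.1623]
ee_rot: [[0.321, 0.947, -0.002], [0.947, -0.321, 0.0], [-0.001, -0.002, -1.0]]
contact_force: [-0.7, 0.5, -1.3]
gripper_width: 0.639
```

```bash
python3 -c "
from h import *
plan((.52,.12,.165),-18.6);snap('wrist','w5');snap('top','t5');snap('scene','s5')
plan((.52,.12,.165),-18.6)
f=load('w5')
crop('w5',220,0,440,220,3.6,'c7')
print(proj(f,[[.521,.121,.08],[.521,.121,.02]]))
"
```

```text
t 5.97 pos [0.4941 0.0422 0.1623] yaw -18.7 tilt [-2.e-03  1.e-04 -1.e+00] share [ 0.328  -0.0015 -0.0109] turn -0.003 F [-0.67  0.47 -1.31] w 0.639 q [ -8.  28. 105.  -0.  47.  11.]
t 6.12 pos [0.4945 0.0422 0.1629] yaw -18.71 tilt [-5.e-04 -0.e+00 -1.e+00] share [ 0.3274 -0.0033 -0.0085] turn -0.004 F [-0.06 -0.21 -2.27] w 0.639 q [ -8.  28. 105.  -0.  47.  11.]
[[323.79049452  99.89235312]
 [323.76340824 104.07059402]]
```

View pics/w5.png

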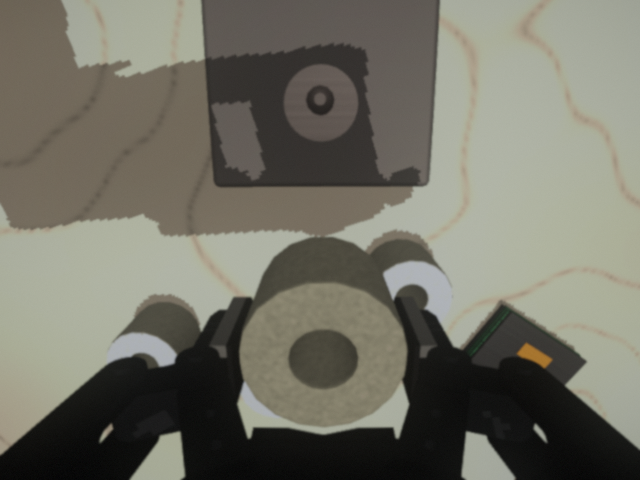

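View pics/c7.png

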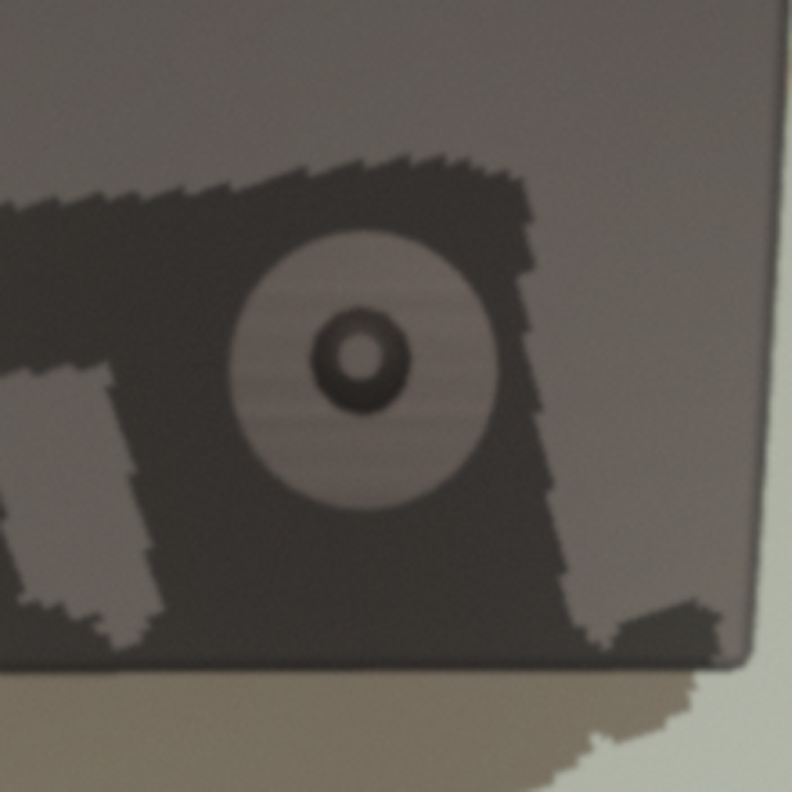

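```bash
python3 -c "
from h import *
f=load('w5');R=np.array(f['s']['ee_rot']);p=np.array(f['s']['ee_pos'])
tip=onz(f,(320.3,99.2),.08);seat=onz(f,(321.1,102.8),.02)
crop('w5',230,225,420,440,3.4,'c8')
rt=onz(f,(323,354.5),p[2]+.0155)
print(tip,seat,rt,'tool frame: tip',R.T@(tip-p),'seat',R.T@(seat-p),'roll',R.T@(rt-p))
g=load('s5')
crop('s5',340,100,480,240,5,'c9');crop('t5',180,160,330,290,5,'c10')
"
```

```text
[0.51945342 0.12187516 0.08      ] [0.51962447 0.12229938 0.02      ] [0.49457297 0.04364926 0.17782006] tool frame: tip [ 0.08364778 -0.00131764  0.08227378] seat [ 0.0841396  -0.00117544  0.14227334] roll [ 1.51700379e-03 -3.18076658e-07 -1.55009197e-02]
```

View pics/c8.png

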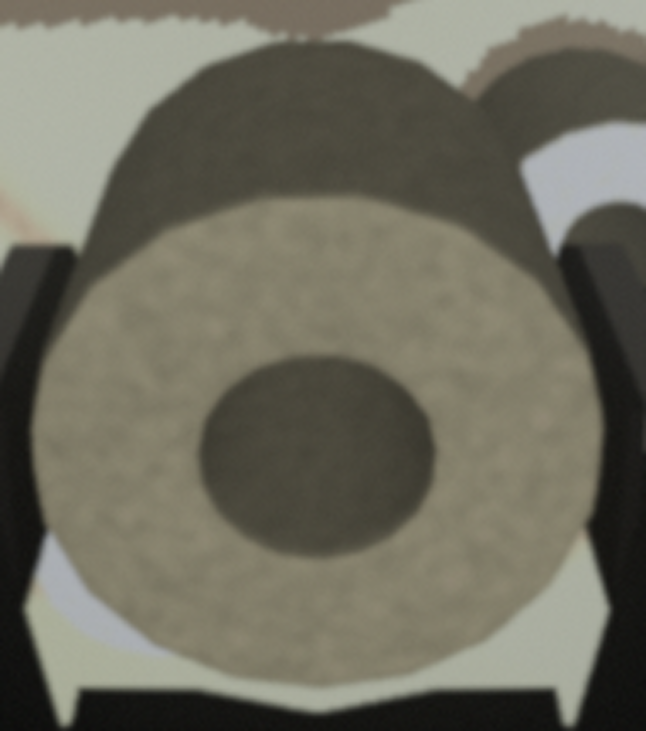

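View pics/s5.png

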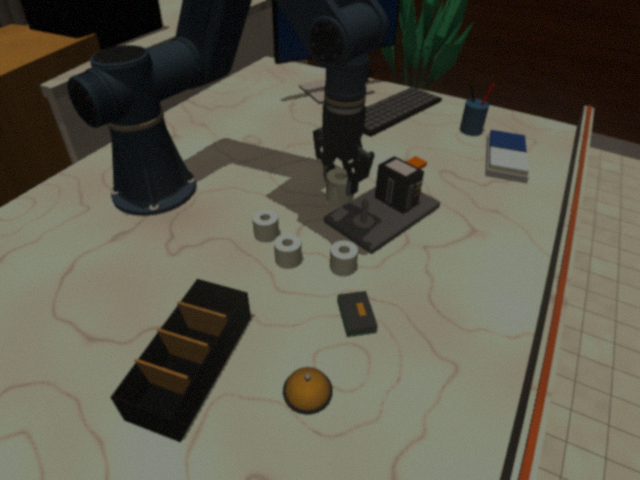

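View pics/c10.png

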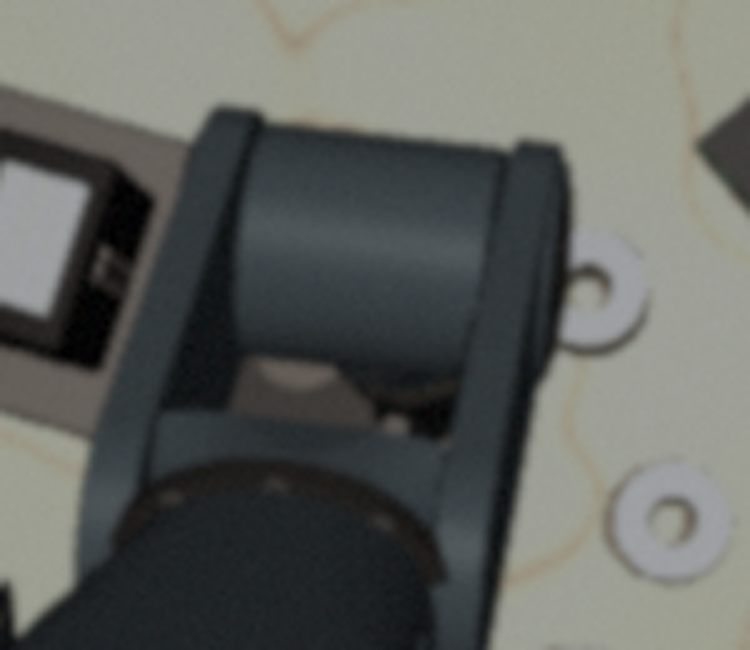

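Request:
{"fn": "step_arm", "kwargs": {"steps": [[-1,0.11,-0.003,0,0],[-1,0.22,-0.003,0,0],[-1,0.33,-0.003,0,0],[-1,0.33,-0.003,0,0],[-1,0.33,-0.003,0.06,0],[-1,0.33,-0.003,0.12,0],[-1,0.33,-0.003,0.12,0],[-1,0.33,-0.003,0.12,0],[-1,0.33,-0.003,0.12,0]]}}

```text
t: 7.25
ee_pos: [0.5207, 0.1214, 0.1333]
ee_rot: [[0.319, 0.948, 0.001], [0.948, -0.319, -0.0], [0.0, 0.001, -1.0]]
contact_force: [-0.5, 0.7, -1.6]
gripper_width: 0.634
```

```bash
python3 -c "
from h import *
plan((.5194,.1221,.1),-18.6);snap('scene','s6');snap('wrist','w6')
plan((.5194,.1221,.1),-18.6)
crop('s6',300,100,460,240,5,'c11')
"
```

```text
t 7.25 pos [0.5207 0.1214 0.1333] yaw -18.62 tilt [ 7.e-04 -0.e+00 -1.e+00] share [ 0.0009 -0.0059  0.1334] turn -0.001 F [-0.5   0.72 -1.58] w 0.634 q [  1.  33. 101.  -0.  46.  20.]
t 7.35 pos [0.5207 0.1215 0.1335] yaw -18.61 tilt [ 9.e-04 -0.e+00 -1.e+00] share [ 0.0004 -0.0057  0.1338] turn -0.0 F [ 0.01 -0.25 -2.18] w 0.633 q [  1.  33. 101.  -0.  46.  20.]
```

View pics/c11.png

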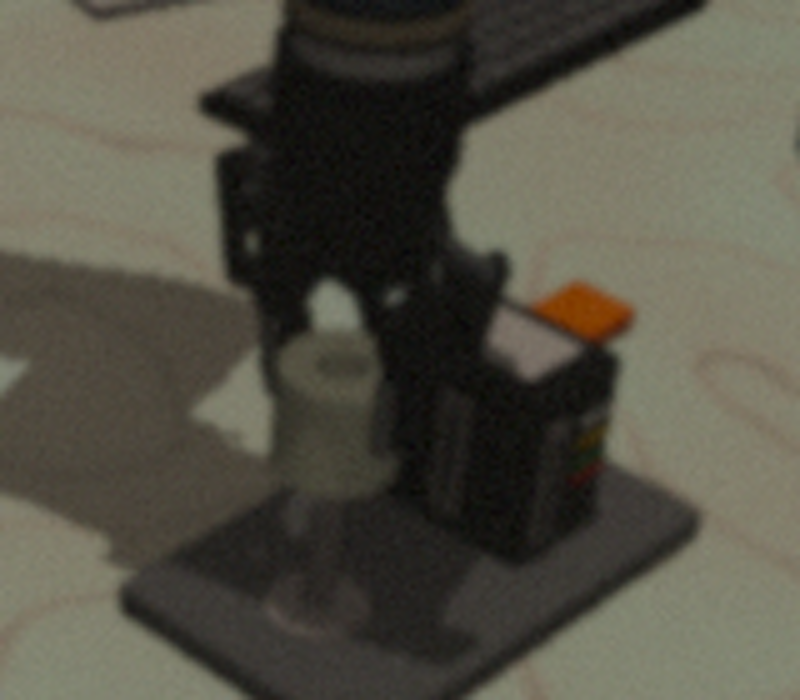

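View pics/w6.png

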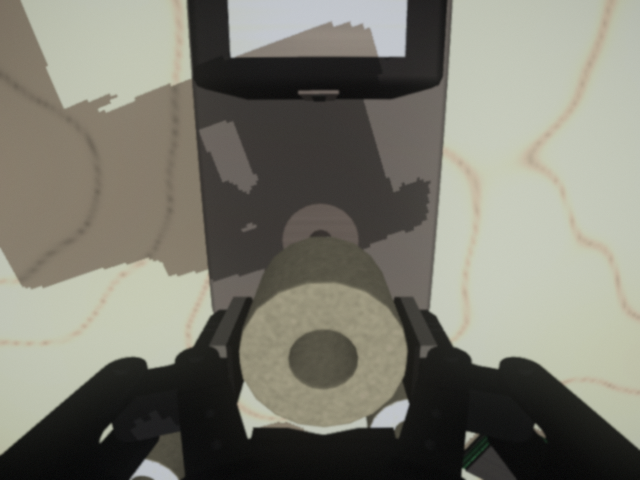

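Request:
{"fn": "step_arm", "kwargs": {"steps": [[-1,0,-0.004,0,0],[-1,0,-0.004,0.03,0],[-1,0,-0.004,0.06,0],[-1,0,-0.004,0.09,0],[-1,0,-0.004,0.12,0],[-1,0,-0.004,0.14,0],[-1,0,-0.004,0.14,0],[-1,0,-0.004,0.14,0]]}}

```text
t: 8.35
ee_pos: [0.5196, 0.1219, 0.0982]
ee_rot: [[0.319, 0.948, 0.0], [0.948, -0.319, 0.0], [0.0, 0.0, -1.0]]
contact_force: [0.7, -1.6, -1.8]
gripper_width: 0.635
```

```bash
python3 -c "
from h import *
plan((.5194,.1221,.0545),-18.6);snap('wrist','w7');snap('scene','s7')
plan((.5194,.1221,.0545),-18.6)
crop('w7',210,190,440,450,2.6,'c12'); crop('s7',300,100,460,240,5,'c13')
"
```

```text
t 8.35 pos [0.5196 0.1219 0.0982] yaw -18.6 tilt [ 4.e-04  0.e+00 -1.e+00] share [ 0.0003 -0.0012  0.1747] turn -0.0 F [ 0.68 -1.58 -1.81] w 0.635 q [  1.  36. 102.   0.  41.  20.]
t 8.45 pos [0.5197 0.1219 0.0983] yaw -18.61 tilt [ 8.e-04  0.e+00 -1.e+00] share [ 0.0003 -0.0016  0.1754] turn -0.0 F [ 0.05  0.6  -1.32] w 0.634 q [  1.  36. 102.  -0.  41.  20.]
```

View pics/c12.png

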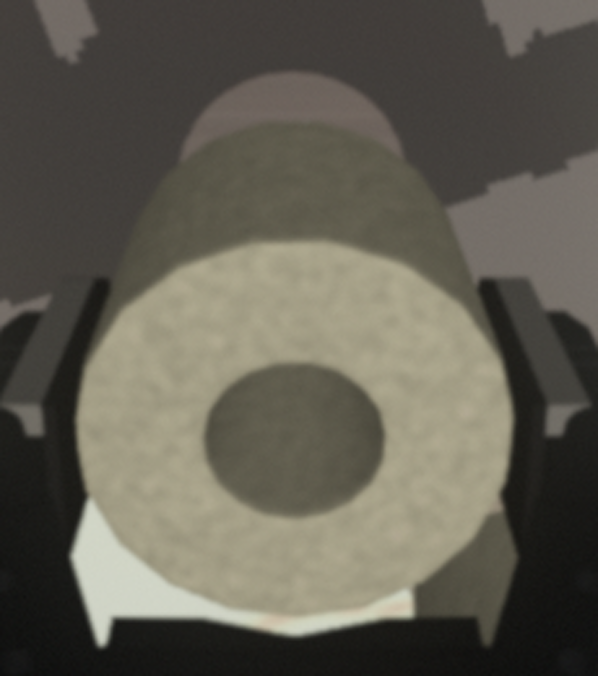

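View pics/c13.png

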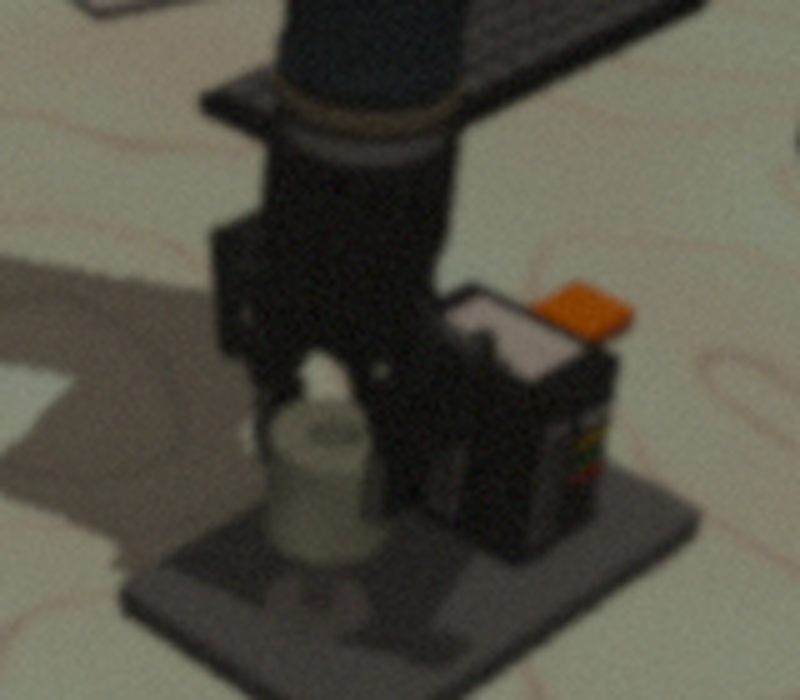

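Lateral alignment looks right, and with the roll's bottom edge at about 64 mm (16 mm below the tip) there is no contact force. Lowering the rest of the way.

Request:
{"fn": "step_arm", "kwargs": {"steps": [[-1,0,0,0.03,0],[-1,0,0,0.06,0],[-1,0,0,0.09,0],[-1,0,0,0.12,0],[-1,0,0,0.15,0],[-1,0,0,0.165,0],[-1,0,0,0.172,0],[-1,0,0,0.172,0],[-1,0,0,0.172,0]]}}

```text
t: 9.57
ee_pos: [0.5196, 0.1219, 0.0553]
ee_rot: [[0.319, 0.948, 0.001], [0.948, -0.319, 0.0], [0.0, 0.001, -1.0]]
contact_force: [0.2, 0.4, -0.7]
gripper_width: 0.637
```

```bash
python3 -c "
from h import *
plan((.5194,.1221,.0545),-18.6);snap('wrist','w8')
"
```

```text
t 9.57 pos [0.5196 0.1219 0.0553] yaw -18.6 tilt [ 6.e-04  0.e+00 -1.e+00] share [ 0.0004 -0.0012  0.0032] turn -0.0 F [ 0.23  0.44 -0.67] w 0.637 q [  1.  41. 103.  -0.  36.  20.]
```

View pics/w8.png

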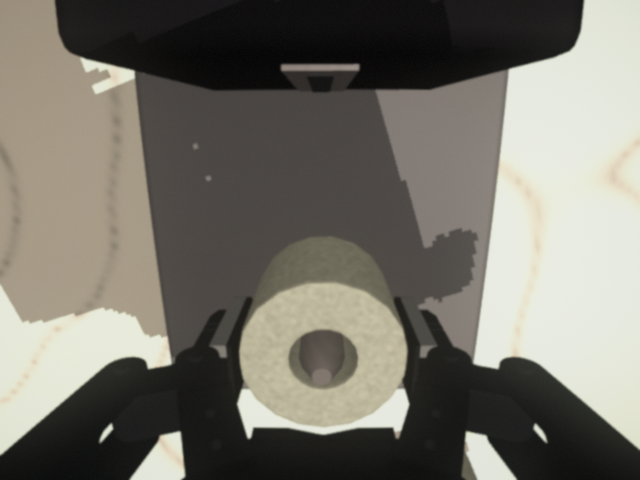

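The spindle shows in the bore near its centre, at (320,360). Releasing and rising straight up.

Request:
{"fn": "step_arm", "kwargs": {"steps": [[0.6,0,0,0.002,0],[1,0,0,0.002,0],[1,0,0,0.002,0],[1,0,0,0.002,0],[1,0,0,0.002,0],[1,0,0,0.002,0],[1,0,0,0.002,0],[1,0,0,-0.05,0],[1,0,0,-0.15,0],[1,0,0,-0.3,0],[1,0,0,-0.5,0],[1,0,0,-0.5,0],[1,0,0,-0.5,0]]}}

```text
t: 11.25
ee_pos: [0.519, 0.1219, 0.1805]
ee_rot: [[0.319, 0.948, 0.0], [0.948, -0.319, 0.0], [0.0, 0.0, -1.0]]
contact_force: [0.2, 0.9, 0.7]
gripper_width: 1.001
```

```bash
python3 -c "
from h import *
plan((.4907,.0372,.2),-18.6);snap('wrist','w9');snap('scene','s9')
crop('s9',300,100,460,240,5,'c14')
"
```

```text
t 11.25 pos [0.519  0.1219 0.1805] yaw -18.6 tilt [ 4.e-04  0.e+00 -1.e+00] share [-0.3573  0.0007 -0.0779] turn -0.0 F [0.22 0.9  0.66] w 1.001 q [ 1. 29. 99. -0. 52. 20.]
```

View pics/w9.png

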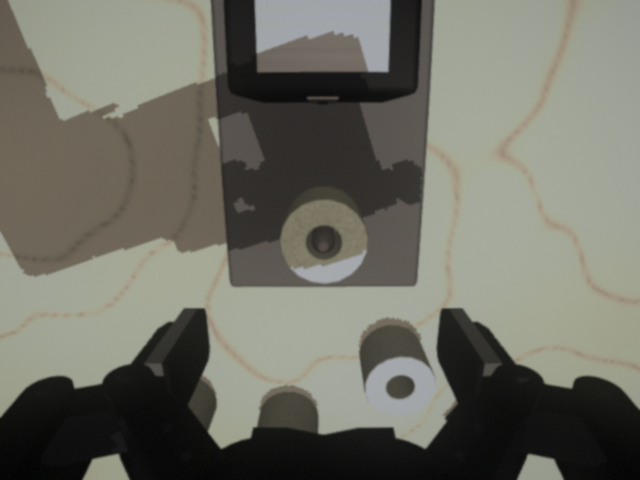

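View pics/c14.png

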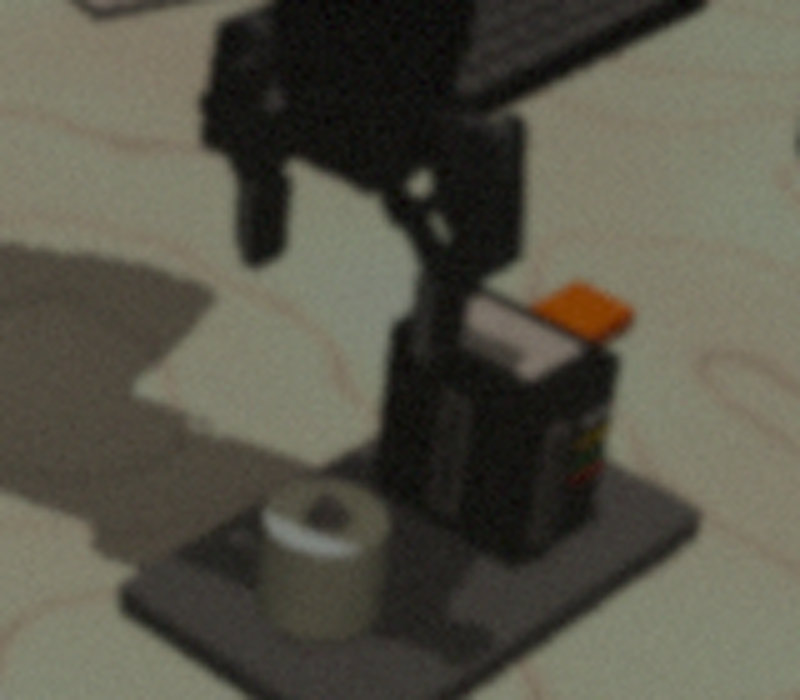

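```bash
python3 -c "
from h import *
f=load('w9')
print(onz(f,(323.5,241),.07),(onz(f,(280.5,240),.07)-onz(f,(367,240),.07)))
plan((.576,.288,.2),-18.6)
"
```

```text
[0.51960912 0.1223785  0.07      ] [-0.05124407  0.01726245  0.        ]
t 11.35 pos [0.5184 0.1218 0.1792] yaw -18.61 tilt [-2.4e-03 -1.0e-04 -1.0e+00] share [ 0.7033  0.006  -0.0838] turn -0.0 F [ 0.12  0.08 -0.05] w 0.999 q [ 1. 29. 99. -0. 52. 20.]
```

Request:
{"fn": "step_arm", "kwargs": {"steps": [[-1,0.1,0.006,-0.084,0],[-1,0.25,0.006,-0.084,0],[-1,0.4,0.006,-0.084,0],[-1,0.55,0.006,-0.084,0],[-1,0.703,0.006,-0.084,0],[-1,0.703,0.006,-0.084,0],[-1,0.703,0.006,-0.084,0],[-1,0.703,0.006,-0.084,0],[-1,0.703,0.006,-0.084,0]]}}

```text
t: 12.48
ee_pos: [0.5768, 0.287, 0.201]
ee_rot: [[0.32, 0.947, -0.001], [0.947, -0.32, -0.0], [-0.0, -0.0, -1.0]]
contact_force: [-0.5, -0.3, 0.4]
gripper_width: 0.001
```

```bash
python3 -c "
from h import *
plan((.576,.288,.13),-18.6);snap('wrist','w10');snap('top','t10');snap('scene','s10');f=load('w10')
crop('s10',340,60,480,220,4,'c15')
"
```

```text
t 12.47 pos [0.5768 0.287  0.201 ] yaw -18.68 tilt [-6.e-04 -3.e-04 -1.e+00] share [ 0.003  -0.0042  0.284 ] turn -0.003 F [-0.53 -0.3   0.43] w 0.001 q [17. 35. 82. -0. 64. 35.]
```

View pics/w10.png

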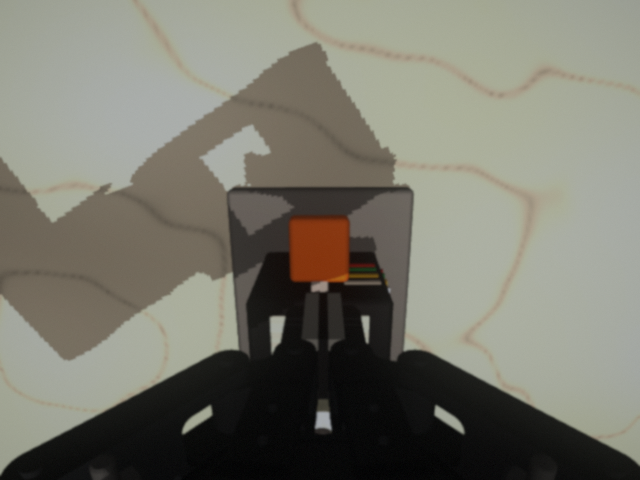

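View pics/c15.png

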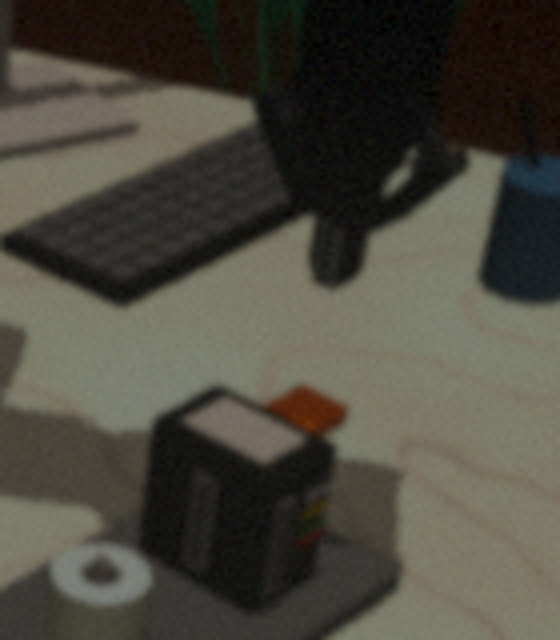

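```bash
python3 -c "
from h import *
f=load('w10');p=np.array(f['s']['ee_pos']);R=np.array(f['s']['ee_rot'])
for uv in((320,249),(291,217),(349,282)):
  X=onz(f,uv,.105);print(X,R.T@(X-p))
plan((.576,.288,.13),-18.6)
"
```

```text
[0.57513961 0.28766953 0.105     ] [ 0.00018314 -0.0017375   0.09599631]
[0.56556975 0.31141924 0.105     ] [ 0.01961744 -0.018409    0.09599449]
[0.58499915 0.26205945 0.105     ] [-0.02092079  0.01580419  0.09599854]
t 12.62 pos [0.577  0.2874 0.2013] yaw -18.65 tilt [ 1.e-04 -0.e+00 -1.e+00] share [ 0.0009 -0.0045  0.285 ] turn -0.002 F [0.18 0.16 0.14] w 0.002 q [17. 35. 82. -0. 64. 35.]
```

Request:
{"fn": "step_arm", "kwargs": {"steps": [[-1,0.012,-0.007,0.1,0],[-1,0.012,-0.007,0.2,0],[-1,0.012,-0.007,0.26,0],[-1,0.012,-0.007,0.3,0],[-1,0.012,-0.007,0.3,0],[-1,0.012,-0.007,0.3,0]]}}

```text
t: 13.38
ee_pos: [0.5769, 0.2916, 0.1268]
ee_rot: [[0.319, 0.948, 0.002], [0.948, -0.319, 0.0], [0.001, 0.001, -1.0]]
contact_force: [-0.8, 0.5, -0.1]
gripper_width: -0.0
```

```bash
python3 -c "
from h import *
plan((.576,.288,.122),-18.6);snap('wrist','w11')
"
```

```text
t 13.38 pos [0.5769 0.2916 0.1268] yaw -18.61 tilt [ 1.5e-03  5.0e-04 -1.0e+00] share [-0.0147  0.0013  0.0193] turn -0.0 F [-0.76  0.45 -0.09] w -0.0 q [17. 40. 85. -0. 55. 36.]
```

View pics/w11.png

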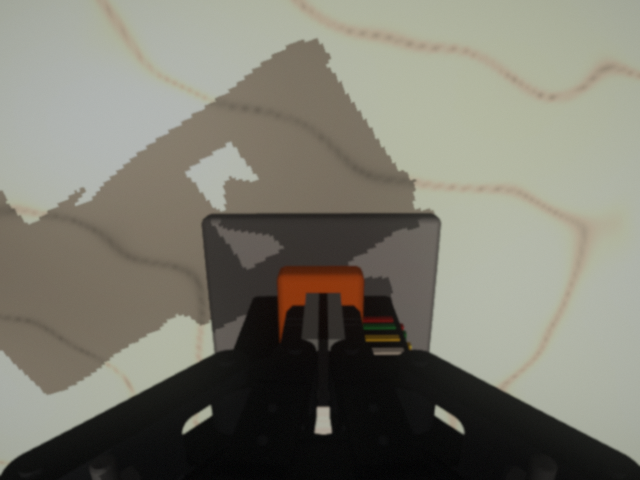

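Request:
{"fn": "step_arm", "kwargs": {"steps": [[-1,0,0,0.012,0],[-1,0,0,0.024,0],[-1,0,0,0.036,0],[-1,0,0,0.036,0],[-1,0,0,0.036,0]]}}

```text
t: 14.05
ee_pos: [0.5767, 0.2915, 0.1186]
ee_rot: [[0.319, 0.948, 0.001], [0.948, -0.319, 0.0], [0.001, 0.001, -1.0]]
contact_force: [-1.6, -0.9, 8.4]
gripper_width: -0.0
```

```bash
python3 -c "
from h import *
plan((.576,.288,.086),-18.6)
"
```

```text
t 14.05 pos [0.5767 0.2915 0.1186] yaw -18.6 tilt [ 1.4e-03  4.0e-04 -1.0e+00] share [-0.0144  0.0018  0.1306] turn 0.0 F [-1.61 -0.92  8.41] w -0.0 q [17. 41. 85. -0. 54. 36.]
```

Request:
{"fn": "step_arm", "kwargs": {"steps": [[-1,0,0,0.015,0],[-1,0,0,0.03,0],[-1,0,0,0.045,0],[-1,0,0,0.06,0],[-1,0,0,0.075,0],[-1,0,0,0.09,0],[-1,0,0,0.105,0],[-1,0,0,0.105,0],[-1,0,0,0.105,0]]}}

```text
t: 15.18
ee_pos: [0.5767, 0.2916, 0.0921]
ee_rot: [[0.319, 0.948, 0.001], [0.948, -0.319, 0.0], [0.001, 0.001, -1.0]]
contact_force: [-2.1, -0.2, 8.6]
gripper_width: -0.003
```

```bash
python3 -c "
from h import *
plan((.576,.288,.086),-18.6);snap('wrist','w12');plan((.576,.288,.086),-18.6)
"
```

```text
t 15.18 pos [0.5767 0.2916 0.0921] yaw -18.6 tilt [ 1.3e-03  3.0e-04 -1.0e+00] share [-0.0144  0.0019  0.0246] turn 0.0 F [-2.1  -0.2   8.65] w -0.003 q [17. 43. 86. -0. 51. 36.]
t 15.22 pos [0.5767 0.2915 0.0922] yaw -18.6 tilt [ 1.3e-03  3.0e-04 -1.0e+00] share [-0.0143  0.0019  0.0247] turn -0.0 F [-2.7   0.17  9.31] w -0.001 q [17. 43. 86. -0. 51. 36.]
```

View pics/w12.png

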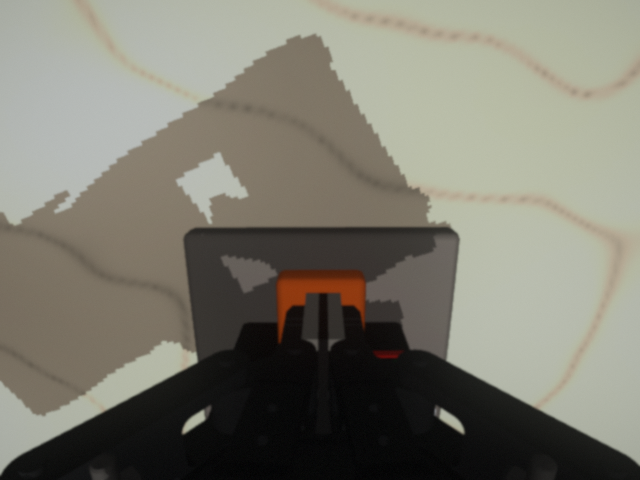

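Request:
{"fn": "step_arm", "kwargs": {"steps": [[-1,0,0,0.008,0],[-1,0,0,0.016,0],[-1,0,0,0.024,0],[-1,0,0,0.024,0],[-1,0,0,0.024,0],[-1,0,0,0.024,0],[-1,0,0,0.024,0]]}}

```text
t: 16.1
ee_pos: [0.5767, 0.2915, 0.0862]
ee_rot: [[0.319, 0.948, 0.001], [0.948, -0.319, 0.0], [0.001, 0.001, -1.0]]
contact_force: [-2.5, 0.1, 9.8]
gripper_width: -0.003
```

```bash
python3 -c "
from h import *
plan((.576,.288,.086),-18.6);snap('wrist','w13');snap('scene','s13');snap('top','t13');plan((.576,.288,.086),-18.6)
crop('s13',300,80,460,240,4,'c16'); crop('w13',220,240,420,400,4,'c17')
"
```

```text
t 16.1 pos [0.5767 0.2915 0.0862] yaw -18.6 tilt [ 1.3e-03  3.0e-04 -1.0e+00] share [-0.0143  0.002   0.001 ] turn -0.0 F [-2.46  0.13  9.79] w -0.003 q [17. 43. 86. -0. 51. 36.]
t 16.25 pos [0.5767 0.2915 0.0862] yaw -18.6 tilt [ 1.2e-03  3.0e-04 -1.0e+00] share [-0.0142  0.002   0.0009] turn 0.0 F [-1.4   0.29  8.9 ] w 0.0 q [17. 43. 86. -0. 51. 36.]
```

View pics/c16.png

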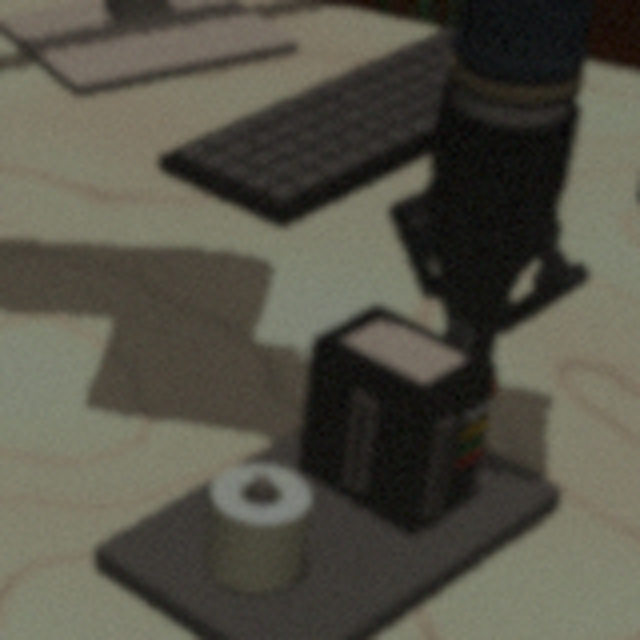

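View pics/c17.png

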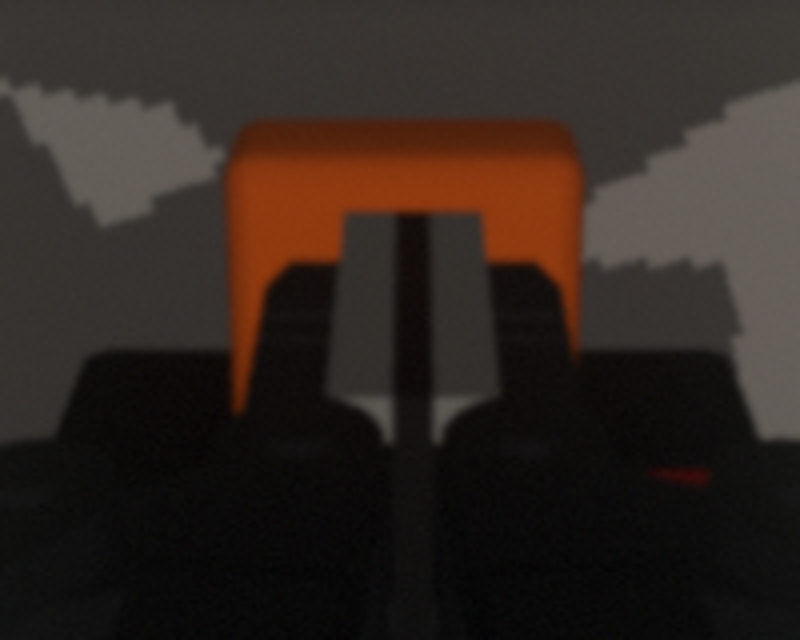

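View pics/t13.png

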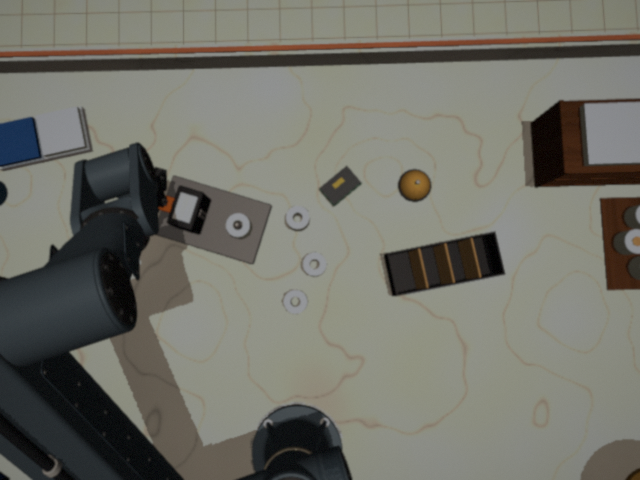

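```bash
python3 -c "
from h import *
f=load('w13');c=np.array([.57514,.28767]);ay=np.array([.319,.948]);ax=np.array([.948,-.319])
for tr in(.032,.036,.040,.044):
  P=[[*(c+ay*.02+ax*s),.105-tr] for s in(-.018,.018)];q=proj(f,P);print(tr,q.round(1).tolist(),(q[1]-q[0])[0].round(1))
print('obs',220+228/4,220+582/4,240+155/4)
s=bot.state();print(s['t'],np.abs(s['qvel']).max(),s['contact_force'])
"
```

```text
0.032 [[274.9, 278.9], [369.8, 278.8]] 94.8
0.036 [[276.1, 274.9], [368.6, 274.8]] 92.5
0.04 [[277.2, 271.1], [367.5, 271.0]] 90.3
0.044 [[278.3, 267.5], [366.4, 267.4]] 88.1
obs 277.0 365.5 278.75
16.25 0.12061170351094765 [-1.39593501  0.28661383  8.89664839]
```

Width and row disagree (rounded edges, calibration), so I'll calibrate the check against the rest picture w11, where travel is 0.

```bash
python3 -c "
from h import *
c=np.array([.57514,.28767]);ay=np.array([.319,.948]);ax=np.array([.948,-.319])
for tag,trs in(('w11',(0,.004)),('w12',(.026,.030,.034)),('w13',(.032,.036,.04))):
  f=load(tag)
  im=cv2.cvtColor(f['image'],cv2.COLOR_RGB2HSV).astype(int);m=(im[...,0]<15)&(im[...,1]>170)&(im[...,2]>35)
  m[:240]=0;m[400:]=0
  ys,xs=np.nonzero(m[:, 260:380]);print(tag,'orange top row',ys.min(),'widths',[(r,np.nonzero(m[r,260:380])[0][[0,-1]]+260) for r in (ys.min()+12,ys.min()+16)])
  for tr in trs:
    T=proj(f,[[*(c+ay*.02+ax*s),.105-tr] for s in(-.018,.018)]);B=proj(f,[[*(c+ay*.02),.091-tr]])
    print(tr,T.round(1).tolist(),'bottom edge',B.round(1).tolist())
"
```

```text
w11 orange top row 266 widths [(np.int64(278), array([278, 362])), (np.int64(282), array([277, 363]))]
0 [[277.0, 270.8], [366.9, 270.7]] bottom edge [[322.0, 258.9]]
0.004 [[278.0, 267.2], [365.8, 267.1]] bottom edge [[322.0, 255.8]]
w12 orange top row 270 widths [(np.int64(282), array([277, 364])), (np.int64(286), array([276, 364]))]
0.026 [[274.9, 279.0], [369.8, 278.9]] bottom edge [[322.3, 265.8]]
0.03 [[276.1, 275.0], [368.6, 274.9]] bottom edge [[322.3, 262.5]]
0.034 [[277.2, 271.2], [367.5, 271.1]] bottom edge [[322.3, 259.2]]
w13 orange top row 270 widths [(np.int64(282), array([277, 364])), (np.int64(286), array([276, 365]))]
0.032 [[274.9, 278.9], [369.8, 278.8]] bottom edge [[322.4, 265.7]]
0.036 [[276.1, 274.9], [368.6, 274.8]] bottom edge [[322.4, 262.4]]
0.04 [[277.2, 271.1], [367.5, 271.0]] bottom edge [[322.4, 259.1]]
```

With the rest-picture correction, both the row and the width give about 35.5–36 mm. Kinematics gives 35.8 mm and the force is 9–10 N, matching the third click. Handing in.

```bash
python3 -c "
from h import *
plan((.576,.288,.086),-18.6);print(bot.hand_in())
"
```

```text
t 16.25 pos [0.5767 0.2915 0.0862] yaw -18.6 tilt [ 1.2e-03  3.0e-04 -1.0e+00] share [-0.0142  0.002   0.0009] turn 0.0 F [-1.4   0.29  8.9 ] w 0.0 q [17. 43. 86. -0. 51. 36.]
the job is handed in; nothing more can be done
None
```

The ticket roll is on the spindle and released. The lever is held pressed at the third click, and the job was handed in at 16.25 s; no verdict is reported.

- **Roll:** I took the rightmost of the four rolls (y ≈ −0.137 m), lowered it onto the spindle and let go. The wrist camera then put it within about 1 mm of the spindle axis. I judged that it is fully down from the pictures and did not measure its height.
- **Lever:** I pressed the paddle with the closed fingertips. The arm's pose gives about 35.8 mm of travel. The upward force is about 9–10 N, and the arm is still.
- **Check that disagreed:** My first visual check of the paddle gave conflicting readings, 32 mm from one edge and 44 mm from its width. Corrected against a picture of the lever at rest, both came to about 35.5–36 mm.
- **Bystanders:** The last top picture shows the bell, cards and box where they were at the start.

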